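Third hand: hold a relay module against the mounting plate

TASK

Pull the relay module straight up out of its test box against the sprung detent, and press the face with the two brass inserts against the sprung mounting plate of the jig, square and centred on it with the edges flush, so that a colleague can screw it on from behind. Press with a steady force of about 10 N (6 to 14 N), never more than 20 N, and finish while holding it there in the gripper; leave the two vials where they stand.

Things in the scene. Friction and masses are not known exactly. Their poses are not given: they have to be found in the camera images.
- relay: black case 30 (x) x 50 (y) x 40 (z) mm on a narrower grey plug foot 10 x 30 x 18 mm, about 110 g. Origin: centre of the foot's underside; the case spans z 18 to 58 mm above it. z is up; its flat +x face has two brass inserts 30 mm apart along y. It starts plugged into the test box. Good grasp: from above, fingers on the two ends (+-y faces), at the middle of the case
- relay_face (a point): centre of the relay's +x face, the one with the brass inserts (15 mm in front of the case's middle, 38 mm above the relay's origin)
- socket: grey test box fixed to the bench, 64 (x) x 70 (y) x 100 (z) mm, origin centre of underside. Slot in its top for the relay's foot 11.6 x 31.6 mm, floor 83 mm above the bench: the relay is free after 17 mm of straight lift. A sprung detent slide in the +y cheek holds the foot; it yields to a pull of roughly 5 to 10 N. Test box and jig stand left and right, either way round; turned -0.1 to 0.7 rad
- jig: grey metal jig fixed to the bench: base 84 mm wide, 12 mm thick, x = -25 to +45 mm; upright backstop 70 mm wide, from x = +27 mm, top 158 mm above the bench. Origin on the bench below the face of the mounting plate at rest; +x points from that face into the backstop (the way to press, outward from the robot). Turned 0.4 to 0.85 rad
- plate_face (a point): centre of the mounting plate's face, 135 mm above the bench; axes as the jig's. The steel plate is 50 wide (y) x 40 high (z) x 5 mm thick, its face looks to -x, towards the robot; it slides with the plate joint
- plate (a joint): how far the sprung mounting plate is pushed back, m; 0 at rest, stop at 0.012; spring 1500 N/m without preload, so 10 N is 6.7 mm
- vial_a: bystander: small capped vial, 25 x 56 mm, standing behind the work; origin at its underside
- vial_b: bystander: small capped vial, 27 x 52 mm, standing behind the work; origin at its underside
There are look-alikes about, which are no part of the job. There is more than one size of the relay; the job needs the smallest.

How it is judged:
By the outcome, as a careful person would: the job done as asked, in the order asked, and still so for the second after the job is handed in, while the arm keeps its last pose, push and grip.
It also fails if it takes over 40 s, if anything falls off the work surface, if the arm or the gripper's body presses on something with over 40 N, if the wrist force passes 120 N, or if a joint passes its speed limit or range.

ROBOT

A 6-joint arm with a two-finger parallel gripper is mounted at the origin on the work surface; the furniture and walls round the work are solid. World frame = base frame: x ahead of the robot, y to its left, z up, the work surface at z = 0. Lengths are in m, angles in rad, forces in N, time in s.
With the tool pointing down it reaches from about 0.4 to 0.925 m from the base axis. Payload 3.4 kg.
Tool frame: the origin (TCP) lies at the centre of the arm's flange, where the gripper is bolted on; the fingertips stand 173 mm ahead of it and the grasp point (between the pads) lies grip_point_offset ahead of it (grip_point_offset is the distance from the TCP to the grasp point, in m); z points along the fingers, y is the line along which they close (so a half turn about z gives the same grasp; the last joint's range is limited). The gripper opens to 85 mm and grips with 20 to 120 N. Pads are 22 mm wide; open, the fingers measure 114 mm over their backs; the gripper's body (76 mm by 85 mm) begins 54 mm behind the grasp point. The pads swing forward as they close: fully open they stand 13 mm farther back than shut.
Start: joints at [-1.333, 0.307, 1.506, -0, 1.328, -0.073], TCP at [0.176, -0.547, 0.405] pointing down, gripper open.
Joint ranges: [-3.12, 3.12], [-1.05, 2.28], [0.14, 2.33], [-1.42, 4.57], [0.1, 2.73], [-2.68, 2.68]. Speed limits (rad/s): [2.57, 2.57, 3.14, 3.14, 3.14, 3.14].

INTERFACE

Orientations are given as a unit quaternion [x, y, z, w].
In Python, from workcell import movep, move_straight, move_j, let_go, close, wait, ik, get_obs, capture, camera_model, PlanningError, hand_in, look_for, landmark_of, grip_point_offset gives the robot as it stands. The module is installed in compiled form; this text tells all that it offers. Calls block until the motion is done:
- movep(position, orientation): joint-space move of the TCP to a pose.
- move_straight(position, orientation=None, velocity=0.15): straight line of the TCP; orientation=None keeps the orientation; velocity is the mean speed in m/s.
- move_j(angles): joint-space move.
- let_go() and close(): open the fingers fully, or close them until they stop; the grip force is fixed at half the most.
- wait(seconds).
- ik(position, orientation): joint angles nearest the present ones, or None.
- get_obs(): the state.
- capture(name): name is "scene" or "top" or "wrist"; returns the picture (480x640x3 uint8, red, green, blue); there is no depth.
- camera_model(name): a dict with "K" (3x3 intrinsics, pixels), "pose" (4x4, takes a point from camera to world coordinates). Camera axes: x right, y down, z forward; pixel columns grow to the right and rows downward; lengths in m; the calibration is good to about 2 mm. A picture is of the moment at which its call begins: read the wrist's pose just before it. camera_model takes no time and is no camera call; for the wrist camera it gives the pose at the moment of the call.
A pose or a line that the arm cannot do raises PlanningError and nothing moves.
- hand_in(): hands the job in; it is judged then, once.
Trained networks look in the newest picture that a camera, given by its name, has taken for a name from the list of things; names that differ only in an ending like _2 or _b are one class to them, and where a whole thing is asked for, a point or a joint stands for the part that bears it (a point fixed in the world has none). Each returns a list of dicts, best first, with "confidence" (0 to 1); they miss things now and then, are a little off and sometimes report something else, mostly with a low value. They report only what shows in the picture. A call takes as long as a camera call. They do not tell look-alikes from the thing itself.
- look_for(thing, camera): "extent" ([centre column, centre row, width, height] in pixels, round what is visible of it).
- landmark_of(thing, camera): "at" ([row, column] in pixels: a listed point, or the origin of a listed thing).
The state is a dict: "t": time; "joint_positions": joint angles; "qvel": joint speeds; "joint_efforts": joint torques, N m; "ee_pos": TCP position; "tcp_rot": TCP orientation; "contact_force": force on the tool from outside, world axes, zero at the start; "wrist_torque": the same for the moment, N m; "opening": finger opening in m; "grip_force": force on a finger pad.
Only numpy, scipy, OpenCV 4.12 (cv2) and the standard library are available. Lean on these libraries where they do the work, as an engineer would, in place of code of your own. Each camera call takes 0.05 s, during which the arm holds its last target. There are 200 camera calls.

## Working session

There is one attempt and no reset: what is moved stays moved. The work goes in short steps, each a Python script; the robot and the scene stay as the last script left them, time stands still between calls to the robot, and variables do not carry over. Pictures are saved under pics/ and viewed, at most 10 in all, crops included, and the job is handed in when it is done.

```bash
mkdir -p pics; python3 - <<'E'
from workcell import *
import cv2,numpy as np
print(get_obs(), grip_point_offset)
ims=[]
for c in("scene","top"):
    im=capture(c); cv2.imwrite(f"pics/{c}0.png",im[...,::-1])
    m=camera_model(c); print(c,np.round(m["K"],1).tolist(),np.round(m["pose"],3).tolist())
    for t in("relay","socket","jig","plate_face","relay_face","vial_a"):
        print(c,t,[(np.round(d["extent"]).tolist(),round(d["confidence"],2)) for d in look_for(t,c)],[(np.round(d["at"],1).tolist(),round(d["confidence"],2)) for d in landmark_of(t,c)])
E
```

```text
{'t': 0.0, 'joint_positions': array([-1.33347878e+00,  3.07549714e-01,  1.50766791e+00, -3.03774818e-05,
        1.32842429e+00, -7.35198221e-02]), 'qvel': array([-1.66337604e-03,  1.29008043e-03,  1.00517589e-05, -5.07193054e-05,
       -7.84014458e-04, -3.83382527e-04]), 'joint_efforts': array([-1.30835484e-03, -4.57549453e+01, -2.51912642e+01,  1.25322726e-04,
        1.34010610e-02, -1.24565105e-05]), 'ee_pos': array([ 0.17574464, -0.54711524,  0.4037961 ]), 'tcp_rot': array([ 9.87945722e-01,  1.54797285e-01, -9.85140786e-05, -1.01999193e-03]), 'contact_force': array([ 0.18853221, -0.51343423, -0.04940547]), 'wrist_torque': array([-0.03881337,  0.02605162, -0.04447948]), 'grip_force': 0.0, 'opening': 0.08523310519869211} 0.1547
scene [[477.5, 0.0, 321.5], [0.0, 477.5, 244.3], [0.0, 0.0, 1.0]] [[-0.887, -0.309, 0.343, 0.11], [-0.462, 0.61, -0.644, 0.751], [-0.01, -0.73, -0.684, 0.692], [0.0, 0.0, 0.0, 1.0]]
scene relay [([329.0, 228.0, 24.0, 35.0], 0.86), ([372.0, 225.0, 21.0, 49.0], 0.82), ([424.0, 370.0, 41.0, 62.0], 0.72)] [([241.1, 326.0], 0.94), ([239.5, 369.9], 0.94), ([387.
[... 660 characters left out ...]
219, -0.976, 1.271], [0.0, 0.0, 0.0, 1.0]]
top relay [([330.0, 241.0, 24.0, 22.0], 0.9), ([385.0, 262.0, 39.0, 31.0], 0.76), ([257.0, 374.0, 42.0, 30.0], 0.76)] [([373.4, 261.2], 0.87), ([265.1, 381.2], 0.67)]
top socket [([326.0, 249.0, 42.0, 51.0], 0.84)] [([251.1, 326.0], 0.74)]
top jig [] [([280.1, 261.0], 0.83)]
top plate_face [([252.0, 266.0, 25.0, 22.0], 0.64)] [([266.5, 251.9], 0.57)]
top relay_face [([329.0, 241.0, 33.0, 27.0], 0.94), ([387.0, 259.0, 37.0, 36.0], 0.77), ([259.0, 374.0, 38.0, 28.0], 0.71)] [([361.9, 258.4], 0.74), ([248.2, 386.0], 0.68)]
top vial_a [([314.0, 159.0, 14.0, 22.0], 0.56), ([324.0, 200.0, 10.0, 16.0], 0.48)] [([205.2, 323.2], 0.67), ([165.0, 313.3], 0.5)]
```

```bash
python3 - <<'E'
import cv2,numpy as np
a=cv2.imread("pics/scene0.png")[170:430,220:500]; b=cv2.imread("pics/top0.png")[140:400,200:460]
cv2.imwrite("pics/v1.png",np.hstack([cv2.resize(a,(420,390),interpolation=2),cv2.resize(b,(380,390),interpolation=2)]))
E
```

```text
(no output)
```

View pics/v1.png

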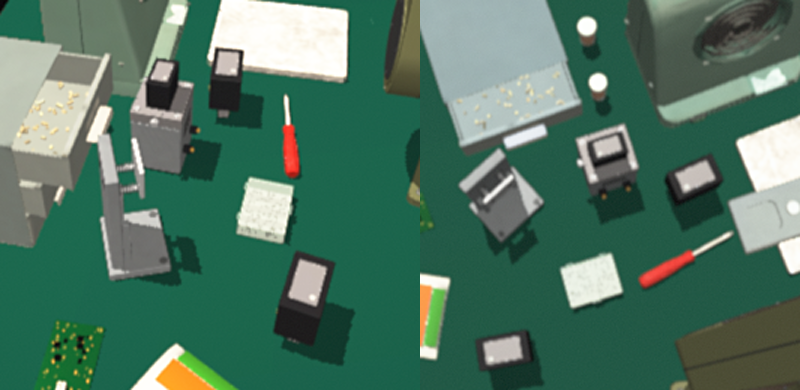

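The pictures show three relays (top camera pixels): one plugged into the test box at (330,241), and two larger ones standing loose at (385,262) and (257,374). The plugged one is the smallest and sits in the test box, so it fits the description. The jig is at (258,265) in the top view, with its backstop to the upper left. I'll go above the box and look from close by.

```bash
cat > h.py <<'E'
from workcell import *
import cv2,numpy as np
from scipy.spatial.transform import Rotation as R
def at_height(m,uv,z):
    K,P=np.array(m["K"]),np.array(m["pose"]); d=P[:3,:3]@np.linalg.solve(K,[uv[0],uv[1],1.]); c=P[:3,3]
    return c+d*(z-c[2])/d[2]
def down(yaw): # tool z down, tool y along world direction yaw+90deg (closing line)
    y=np.array([-np.sin(yaw),np.cos(yaw),0]); z=np.array([0,0,-1.]); return R.from_matrix(np.c_[np.cross(y,z),y,z]).as_quat()
def down2(yaw): return down(yaw+np.pi)
E
python3 - <<'E'
from h import *
m=camera_model("top")
for n,uv,z in(("relay top",(330,240),.141),("jig o",(261,280),0),("plate",(251.9,266.5),.135),("sock top c",(326,247),.1)): print(n,at_height(m,uv,z).round(3))
o=get_obs();Tw=np.eye(4);Tw[:3,:3]=R.from_quat(o["tcp_rot"]).as_matrix();Tw[:3,3]=o["ee_pos"]
print((np.linalg.inv(Tw)@np.array(camera_model("wrist")["pose"])).round(3),camera_model("wrist")["K"])
for y in (.2,.2+np.pi): print(ik([.38,.18,.45],down(y)),ik([.5,.18,.45],down(y)))
E
```

```text
relay top [0.4   0.159 0.141]
jig o [0.358 0.31  0.   ]
plate [0.363 0.313 0.135]
sock top c [0.396 0.167 0.1  ]
[[ 0.001 -0.949 -0.315  0.082]
 [ 1.     0.001  0.001  0.001]
 [-0.    -0.315  0.949  0.031]
 [ 0.     0.     0.     1.   ]] [[405.38751592   0.         316.78734632]
 [  0.         405.38751592 235.42722115]
 [  0.           0.           1.        ]]
[ 3.41842504e-01  4.93791274e-02  1.72225303e+00 -4.44089210e-16
  1.36996050e+00 -1.42895382e+00] [ 2.66060983e-01  2.13186183e-01  1.52291543e+00 -4.44089210e-16
  1.40549104e+00 -1.50473534e+00]
[ 3.41842504e-01  4.93791274e-02  1.72225303e+00 -4.44089210e-16
  1.36996050e+00  1.71263883e+00] [ 2.66060983e-01  2.13186183e-01  1.52291543e+00 -4.44089210e-16
  1.40549104e+00  1.63685731e+00]
```

View pics/scene0.png

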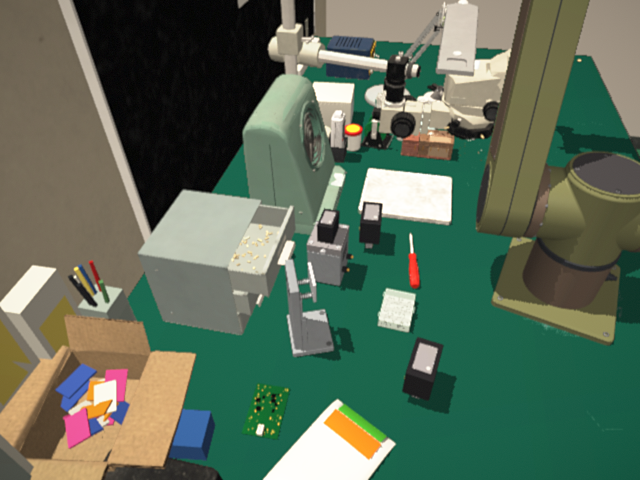

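View pics/top0.png

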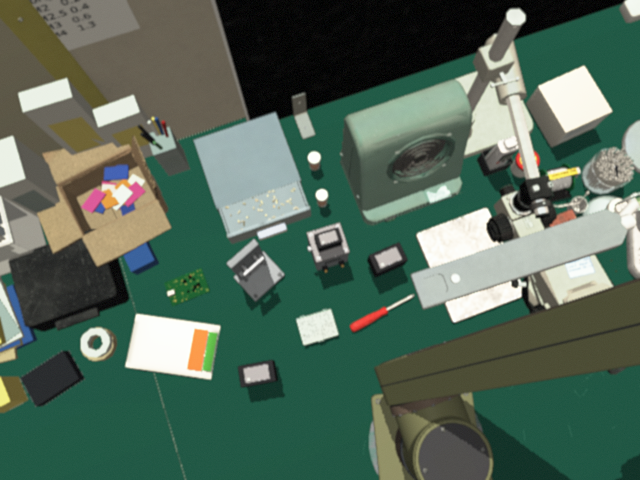

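The scene is crowded. A grey lamp head (top 456,279; scene about 460,66) hangs between the arm and the work. I'll triangulate its height, and the fan's, before moving.

```bash
python3 - <<'E'
from h import *
def tri(s,t):
    L=[]
    for n,uv in(("scene",s),("top",t)):
        m=camera_model(n);P=np.array(m["pose"]);d=P[:3,:3]@np.linalg.solve(m["K"],[*uv,1.]);L.append((P[:3,3],d/np.linalg.norm(d)))
    A=sum(np.eye(3)-np.outer(d,d) for c,d in L);b=sum((np.eye(3)-np.outer(d,d))@c for c,d in L);p=np.linalg.solve(A,b)
    return p.round(3),[round(float(np.linalg.norm(np.cross(p-c,d))),3) for c,d in L]
print("lamp dot",tri((460,66),(456,279)))
print("lamp end",tri((443,70),(416,303)),tri((472,74),(413,272)))
print("lamp far",tri((447,5),(636,230)),tri((477,8),(636,200)))
print("fan top front",tri((250,115),(345,120)),tri((310,77),(465,88)))
print("drawerbox corner",tri((183,193),(240,115)),tri((183,193),(195,137)), tri((262,200),(285,113)))
E
python3 - <<'E'
import cv2
cv2.imwrite("pics/l.png",cv2.resize(cv2.imread("pics/scene0.png")[0:220,240:540],(800,587),interpolation=2))
E
```

```text
lamp dot (array([ 0.267, -0.018,  0.375]), [0.003, 0.003])
lamp end (array([0.255, 0.053, 0.394]), [0.018, 0.018]) (array([0.257, 0.047, 0.396]), [0.026, 0.026])
lamp far (array([ 0.344, -0.298,  0.377]), [0.024, 0.024]) (array([ 0.339, -0.312,  0.379]), [0.028, 0.028])
fan top front (array([0.587, 0.118, 0.277]), [0.002, 0.002]) (array([ 0.615, -0.115,  0.258]), [0.021, 0.021])
drawerbox corner (array([0.623, 0.302, 0.221]), [0.015, 0.015]) (array([0.551, 0.371, 0.294]), [0.018, 0.018]) (array([0.584, 0.208, 0.183]), [0.063, 0.063])
```

View pics/l.png

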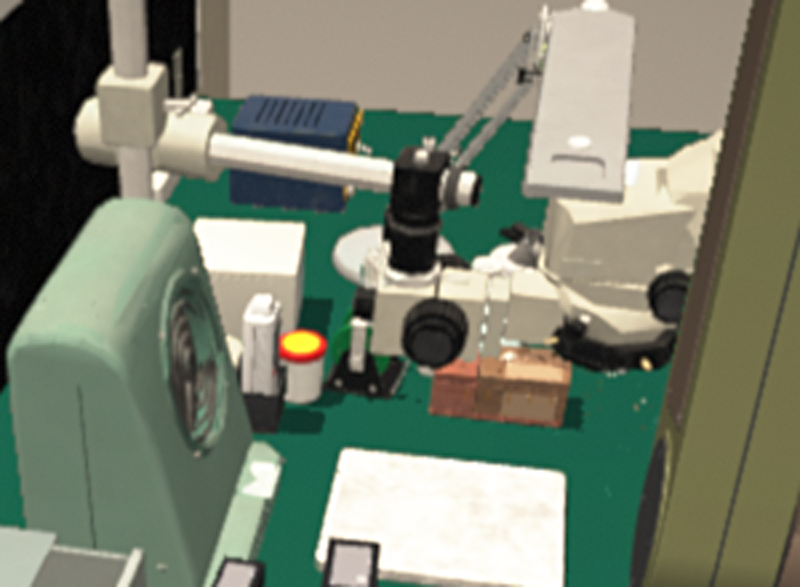

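The lamp head is at about z 0.38–0.40, spanning (0.26,0.03) to (0.34,−0.31). I'll lift high before swinging past it.

```bash
python3 - <<'E'
from h import *
o=get_obs();q=o["joint_positions"];p=o["ee_pos"]
for r,z in((.45,.7),(.45,.65)):
    d=p[:2]/np.linalg.norm(p[:2])*r
    print(ik([*d,z],o["tcp_rot"]))
d=p[:2]/np.linalg.norm(p[:2])*.46
move_straight([p[0],p[1],.6],velocity=.3)
move_straight([*d,.68],velocity=.3)
q=np.array(get_obs()["joint_positions"]);print(q.round(3));q[0]=.38;q[5]=-1.4; move_j(q)
o=get_obs();print(o["t"],o["ee_pos"],o["contact_force"])
t=down(.2); movep([.33,.20,.47],t)
o=get_obs();print(o["t"],o["ee_pos"],o["contact_force"],o["joint_positions"])
im=capture("wrist");cv2.imwrite("pics/w1.png",im[...,::-1])
m=camera_model("wrist");np.savez("w1.npz",K=m["K"],pose=m["pose"])
for t in("relay","socket","jig","plate_face","relay_face"):
    print(t,[(np.round(d["extent"]).tolist(),round(d["confidence"],2)) for d in look_for(t,"wrist")],[(np.round(d["at"],1).tolist(),round(d["confidence"],2)) for d in landmark_of(t,"wrist")])
E
```

```text
[-1.35395248e+00  3.32054171e-02  1.14273974e+00  1.79516773e-05
  1.96563245e+00 -9.39505935e-02]
[-1.35395248e+00  2.69803794e-02  1.26578364e+00  1.72321574e-05
  1.84881359e+00 -9.39527694e-02]
[-1.352  0.046  1.179  0.     1.917 -0.092]
5.2 [0.41061725 0.20876371 0.67831543] [-0.03242426 -0.33637892 -0.09801763]
6.0917 [0.33118969 0.20016385 0.47136182] [0.59382134 0.63295636 0.04677315] [ 4.34452314e-01 -1.84829019e-02  1.73725581e+00 -1.71300494e-04
  1.41940420e+00 -1.33560759e+00]
relay [([148.0, 195.0, 92.0, 59.0], 0.77), ([258.0, 285.0, 64.0, 55.0], 0.61)] [([185.0, 174.1], 0.97), ([36.0, 476.2], 0.85), ([263.9, 262.8], 0.56)]
socket [([261.0, 254.0, 90.0, 98.0], 0.62)] [([238.0, 269.6], 0.69)]
jig [([435.0, 263.0, 140.0, 148.0], 0.63)] [([222.7, 403.2], 0.76)]
plate_face [([443.0, 274.0, 68.0, 47.0], 0.89)] [([269.5, 440.0], 0.64)]
relay_face [([500.0, 31.0, 114.0, 62.0], 0.98), ([148.0, 197.0, 98.0, 63.0], 0.9), ([256.0, 283.0, 61.0, 54.0], 0.65)] [([212.5, 159.7], 0.96), ([58.3, 489.9], 0.77), ([300.0, 260.7], 0.75)]
```

View pics/w1.png

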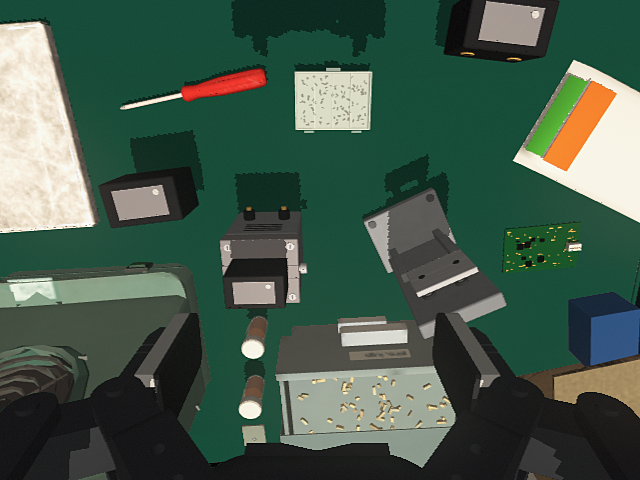

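The wrist view shows the plugged relay at about (256,285), on the box at (261,250). The detent knob is at (303,268) on the box's +y side, the plate's top edge runs from about (417,295) to (481,270), and the vials are at (255,338) and (252,397). I'll enlarge to confirm the relay and read the corners.

```bash
python3 - <<'E'
import cv2,numpy as np
im=cv2.imread("pics/w1.png")
a=cv2.resize(im[225:325,210:310],(400,400),interpolation=cv2.INTER_CUBIC);b=cv2.resize(im[225:325,400:500],(400,400),interpolation=cv2.INTER_CUBIC)
cv2.imwrite("pics/w1c.png",np.clip(np.hstack([a,b]).astype(float)*1.6,0,255))
E
```

```text
[ WARN:0@0.035] global loadsave.cpp:1063 imwrite_ Unsupported depth image for selected encoder is fallbacked to CV_8U.
```

View pics/w1c.png

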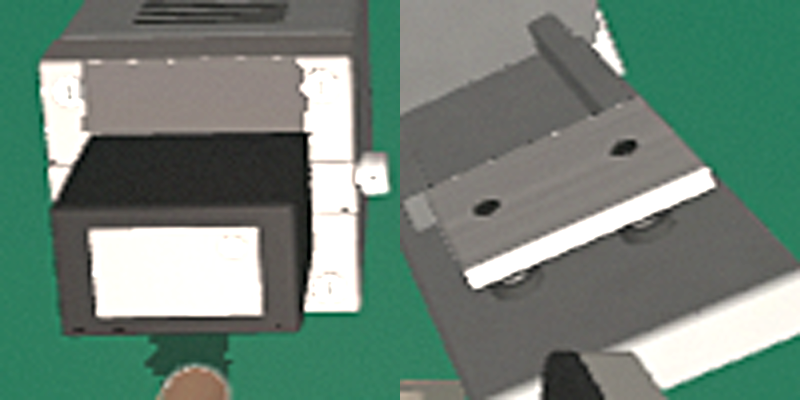

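```bash
python3 - <<'E'
from h import *
m=np.load("w1.npz")
c=[at_height(m,u,.141) for u in((223,277.5),(286.5,276.2),(285,307.5),(226,308.3))]
print(np.round(c,4).tolist(),"centre",np.mean(c,0).round(4))
for i,j in((0,1),(3,2),(0,3),(1,2)):
    d=c[j]-c[i];print(np.linalg.norm(d).round(4),np.degrees(np.arctan2(d[1],d[0])).round(1))
# socket top corners z=.1
s=[at_height(m,u,.1) for u in((220,240),(299,239.5),(300,302.5))]
for i,j in((0,1),(1,2)):
    d=s[j]-s[i];print("sock",np.linalg.norm(d).round(4),np.degrees(np.arctan2(d[1],d[0])).round(1))
print("sock c",((s[0]+s[2])/2).round(4))
p=[at_height(m,(417,293),.155),at_height(m,(478,267.5),.155),at_height(m,(458.75,249.5),.115)]
d=p[1]-p[0];print("plate",np.round(p,4).tolist(),np.linalg.norm(d),np.degrees(np.arctan2(d[1],d[0]))-90,(p[0]+p[1])/2)
E
```

```text
[[0.4023, 0.1371, 0.141], [0.391, 0.1871, 0.141], [0.4192, 0.1908, 0.141], [0.4296, 0.1431, 0.141]] centre [0.4105 0.1645 0.141 ]
0.0513 102.7
0.0489 102.3
0.0279 12.3
0.0284 7.6
sock 0.0702 101.8
sock 0.0626 11.5
sock c [0.4104 0.1641 0.1   ]
plate [[0.3785, 0.2892, 0.155], [0.3484, 0.3289, 0.155], [0.3491, 0.3276, 0.115]] 0.04975041057904686 37.13512291314606 [0.3634467  0.30901995 0.155     ]
```

The relay in the box measures 50 mm long at yaw 0.21, centred at (0.4105, 0.1643). That confirms it is the small one, its size and place both matching. The plate is centred at (0.3634, 0.309) at yaw about 0.648. I'll move above the relay for one close look.

```bash
python3 - <<'E'
from h import *
movep([.4105,.1643,.36],down(.21))
wait(.3)
o=get_obs();print(o["t"],o["ee_pos"],o["contact_force"])
m=camera_model("wrist");np.savez("w2.npz",K=m["K"],pose=m["pose"])
im=capture("wrist");cv2.imwrite("pics/w2.png",np.clip(im[...,::-1].astype(float)*1.5,0,255).astype(np.uint8))
E
```

```text
7.5583 [0.41016262 0.16480191 0.36130504] [ 0.8452464  -0.21846337  0.2824012 ]
```

View pics/w2.png

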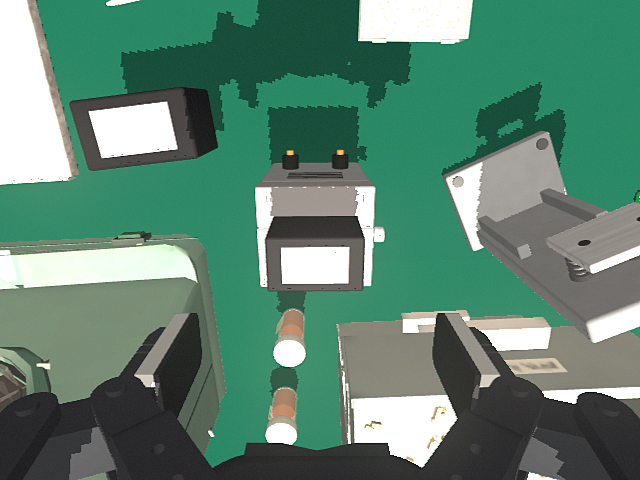

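```bash
python3 - <<'E'
from h import *
m=np.load("w2.npz")
c=[at_height(m,u,.141) for u in((265,240),(364,238),(362,290.5),(269,291))]
C=np.mean(c,0);print("centre",C.round(4),[np.linalg.norm(c[j]-c[i]).round(4) for i,j in((0,1),(3,2),(0,3),(1,2))],[np.arctan2(*(c[j]-c[i])[[1,0]]).round(3)-1.571 for i,j in((0,1),(3,2))])
for z in(0,.03,.1,.2):
    for u in((200,240),(212,300)):
        p=at_height(m,u,z)-C; a=.21; print(z,u,(p[0]*np.cos(a)+p[1]*np.sin(a)).round(3),(-p[0]*np.sin(a)+p[1]*np.cos(a)).round(3))
E
```

```text
centre [0.4099 0.1632 0.141 ] [np.float64(0.0488), np.float64(0.0479), np.float64(0.0278), np.float64(0.0286)] [np.float64(0.2330000000000001), np.float64(0.21799999999999997)]
0 (200, 240) 0.036 -0.1
0 (212, 300) 0.093 -0.094
0.03 (200, 240) 0.025 -0.091
0.03 (212, 300) 0.078 -0.085
0.1 (200, 240) 0.001 -0.069
0.1 (212, 300) 0.041 -0.065
0.2 (200, 240) -0.034 -0.039
0.2 (212, 300) -0.011 -0.037
```

```bash
python3 - <<'E'
from h import *
q=down(.213)
move_straight([.4101,.1637,.279],q,velocity=.08); wait(.2)
o=get_obs();print(o["t"],o["ee_pos"],o["contact_force"])
close(); wait(.2)
o=get_obs();print(o["t"],o["opening"],o["grip_force"],o["contact_force"],o["ee_pos"])
b=o["ee_pos"]
move_straight([b[0],b[1],b[2]+.022],velocity=.03)
o=get_obs();print(o["t"],o["opening"],o["grip_force"],o["contact_force"],o["ee_pos"])
move_straight([b[0],b[1],.37],velocity=.12);wait(.2)
o=get_obs();print(o["t"],o["opening"],o["grip_force"],o["contact_force"],o["ee_pos"],o["wrist_torque"])
m=camera_model("wrist");np.savez("w3.npz",K=m["K"],pose=m["pose"])
im=capture("wrist");cv2.imwrite("pics/w3.png",np.clip(im[...,::-1].astype(float)*2,0,255).astype(np.uint8))
E
```

```text
8.975 [0.41027234 0.16375689 0.27945659] [-0.43324264  0.80067414 -0.40083092]
9.6 0.049209826318785246 62.03767418861389 [ 0.17400779 -0.55811298  5.0618069 ] [0.41025857 0.16376093 0.27933265]
10.4917 0.049360355821689204 62.9931378364563 [ 0.60570167  0.3634435  -0.35893391] [0.41013605 0.16376772 0.30131581]
11.4167 0.049198088493796886 63.021594285964966 [ 0.71007902 -0.15429274 -1.32631411] [0.40992854 0.16365979 0.36911637] [0.01559578 0.02945075 0.01388042]
```

View pics/w3.png

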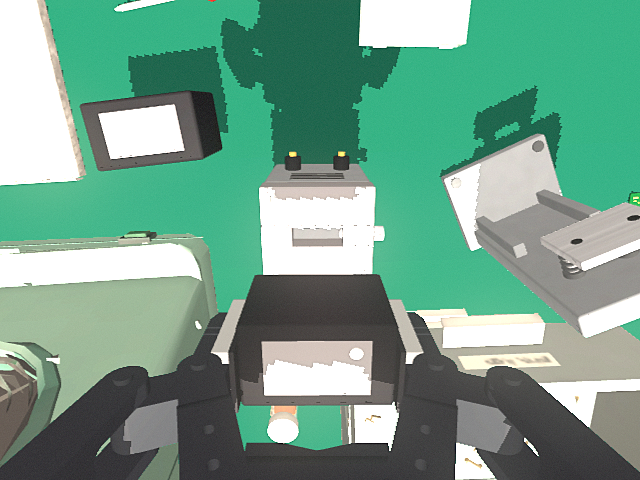

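The relay is out and held between the pads, with its case at about (237–395, 275–405) and the empty slot visible at (317,235). I'll compare its outline with the projected expectation to find its pose in the hand.

```bash
python3 - <<'E'
from h import *
m=np.load("w3.npz")
o=get_obs();Tw=np.eye(4);Tw[:3,:3]=R.from_quat(o["tcp_rot"]).as_matrix();Tw[:3,3]=o["ee_pos"]
X=np.linalg.inv(m["pose"])@Tw
im=cv2.imread("pics/w3.png")
for x,y,z in((.015,-.025,.1383),(.015,.025,.1383),(-.015,.025,.1383),(-.015,-.025,.1383),(.015,-.025,.1783),(.015,.025,.1783)):
    p=X@[x,y,z,1];u=m["K"]@p[:3];u=u[:2]/u[2];print(x,y,z,u.round(1))
    cv2.drawMarker(im,tuple(int(round(v)) for v in u),(0,0,255),cv2.MARKER_CROSS,7,1)
cv2.imwrite("pics/w3c.png",cv2.resize(im[255:425,210:420],(787,600*787//787),interpolation=cv2.INTER_CUBIC))
E
```

```text
0.015 -0.025 0.1383 [236.1 328.5]
0.015 0.025 0.1383 [402.2 328.6]
-0.015 0.025 0.1383 [396.  409.7]
-0.015 -0.025 0.1383 [241.8 409.6]
0.015 -0.025 0.1783 [255.3 274.5]
0.015 0.025 0.1783 [381.9 274.6]
```

View pics/w3c.png

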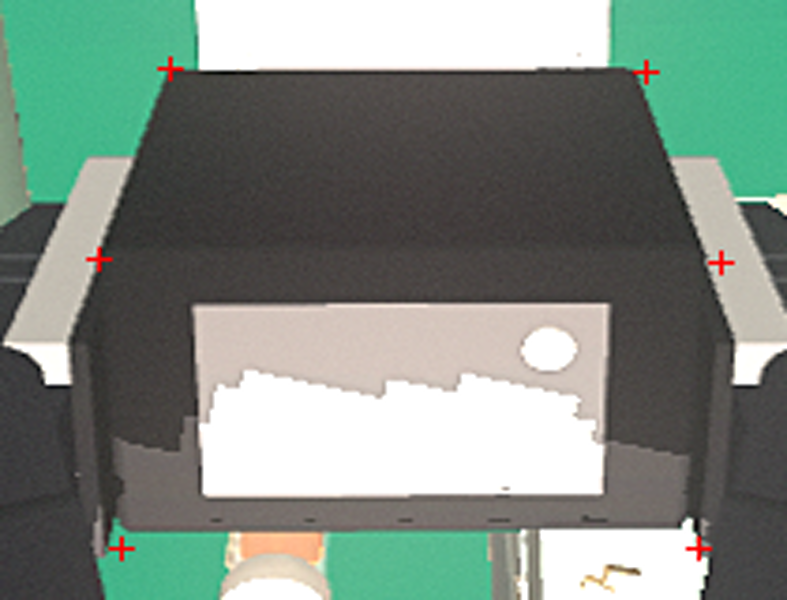

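The relay is symmetric between the pads and square, and its bottom edge is where the kinematics put it. The top edges read slightly inside, as they did before the grasp, so that is bevel or calibration bias. Next I'll look at the plate from above with the hand already at the jig's yaw.

```bash
python3 - <<'E'
from h import *
n=np.array([np.cos(.648),np.sin(.648)]);P=np.array([.3634,.309])
a=P-n*.015
o=get_obs();move_straight([*o["ee_pos"][:2],.42],velocity=.2)
movep([*a,.42],down(.648));wait(.3)
o=get_obs();print(o["t"],o["opening"],o["contact_force"],o["ee_pos"],o["joint_positions"].round(2))
m=camera_model("wrist");np.savez("w4.npz",K=m["K"],pose=m["pose"])
im=capture("wrist");cv2.imwrite("pics/w4.png",im[...,::-1])
print(landmark_of("plate_face","wrist"),look_for("plate_face","wrist"))
b=im[150:290,215:415,::-1].astype(float)*1.5
cv2.imwrite("pics/w4c.png",cv2.resize(np.clip(b,0,255).astype(np.uint8),(800,560),interpolation=cv2.INTER_CUBIC))
E
```

```text
12.8083 0.04924391756251103 [ 0.66546783 -0.16079383 -0.33300894] [0.35197006 0.29911301 0.41992527] [ 0.61  0.13  1.7  -0.    1.3  -1.6 ]
[{'at': [249.4, 316.0], 'confidence': 0.72}] [{'extent': [319.0, 257.2, 78.2, 34.4], 'confidence': 0.58}]
```

View pics/w4c.png

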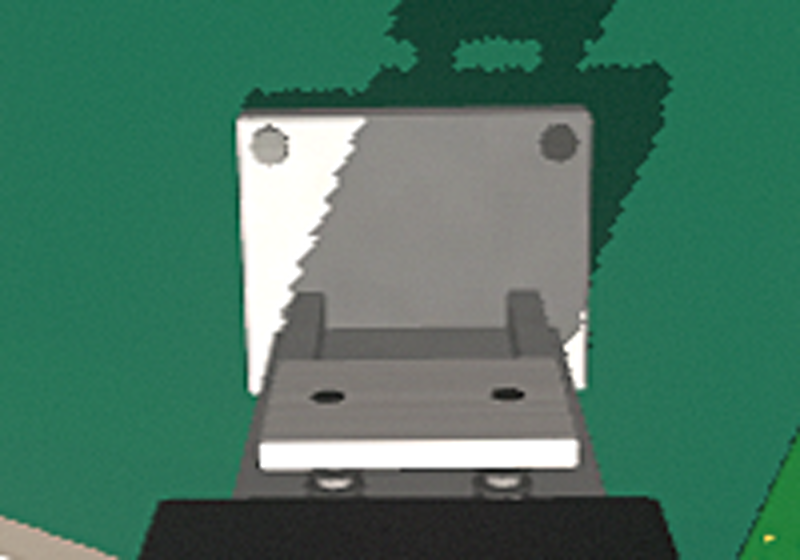

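The crop shows the plate straight below. Its white top edge runs from (280,259) to (360,259), with bolt holes at (297,249) and (342,248), and it is nearly parallel to the relay's bottom edge. I'll fit the edges numerically for yaw and lateral offset.

```bash
python3 - <<'E'
from h import *
m=np.load("w4.npz");g=cv2.cvtColor(cv2.imread("pics/w4.png"),cv2.COLOR_BGR2GRAY).astype(float)
Tp=np.array([.35197,.29911]);a=.648;ex=np.array([np.cos(a),np.sin(a)]);ey=np.array([-ex[1],ex[0]])
def loc(u,z): p=at_height(m,u,z)[:2]-Tp; return np.array([p@ex,p@ey])
def sub(v,s): # subpixel extremum of gradient
    d=np.diff(v)*s;i=int(np.argmax(d));i=min(max(i,1),len(d)-2);a,b,c=d[i-1:i+2];return i+.5+.5*(a-c)/(a-2*b+c+1e-9)
def line(c0,c1,r0,r1,s,z,n):
    q=np.array([loc((c,r0+sub(g[r0:r1,c],s)),z) for c in range(c0,c1)])
    k=np.polyfit(q[:,1],q[:,0],1);res=q[:,0]-np.polyval(k,q[:,1]);ok=abs(res)<2*np.std(res)+1e-6;k=np.polyfit(q[ok,1],q[ok,0],1)
    print(n,"yaw corr",(-k[0]).round(4),"x at y=0",k[1].round(4),"sd",res[ok].std().round(5))
line(285,355,254,264,1,.155,"plate front top");line(285,355,263,271,-1,.155,"plate back top")
line(308,358,172,184,1,.012,"base front");
for nm,r0,r1,z in(("plate ends",261,266,.155),):
    L=np.median([270+sub(g[r,270:290],1) for r in range(r0,r1)]);Rr=np.median([350+sub(g[r,350:370],-1) for r in range(r0,r1)])
    l,r=loc((L,(r0+r1)/2-.5),z),loc((Rr,(r0+r1)/2-.5),z);print(nm,L,Rr,l,r,"mid y",((l+r)/2)[1].round(5))
h=[loc((215+x/4,150+y/4),.135) for x,y in((328,397),(508,394.5))];print("holes",h)
# relay bottom front corners in hand: cols
print("relay edge cols",215+160/4,215+660/4, "proj of tool y=0 expected col ~318.6")
r=R.from_quat(get_obs()["tcp_rot"]).as_matrix();print(r.round(4))
E
```

```text
plate front top yaw corr 0.0127 x at y=0 0.0132 sd 4e-05
plate back top yaw corr 0.0052 x at y=0 0.0175 sd 3e-05
base front yaw corr 0.004 x at y=0 -0.0134 sd 0.00036
plate ends 279.54639175257756 358.70634920635086 [ 0.01516513 -0.0242805 ] [0.01521024 0.02490808] mid y 0.00031
holes [array([ 0.01346702, -0.01434346]), array([0.01305127, 0.01565813])]
relay edge cols 255.0 380.0 proj of tool y=0 expected col ~318.6
[[-7.981e-01 -6.025e-01  2.000e-04]
 [-6.025e-01  7.981e-01  1.000e-04]
 [-2.000e-04 -1.000e-04 -1.000e+00]]
```

```bash
cat > p.py <<'E'
from h import *
yaw=.655;n=np.array([np.cos(yaw),np.sin(yaw)]);ey=np.array([-n[1],n[0]])
a=.648;C=np.array([.35197,.29911])+.0133*np.array([np.cos(a),np.sin(a)])+.0006*np.array([-np.sin(a),np.cos(a)])
Z=.2933;q=down(yaw)
def go(s,v): move_straight([*(C+n*(s-.015)),Z],q,velocity=v)   # s: advance of the face past the rest plane
def force(base,k=8):
    f=[]
    for _ in range(k): wait(.03);f.append(np.array(get_obs()["contact_force"])-base)
    return np.mean(f,0)
E
python3 - <<'E'
from p import *
movep([*(C+n*(-.055)),.42],q); go(-.04,.15); wait(.2)
base=force(0);np.save("base.npy",base);print("base",base)
for s in(-.01,-.004,-.002,0,.002,.004):
    go(s,.05 if s<-.003 else .02);f=force(base,5);o=get_obs()
    e=o["ee_pos"][:2]-C;print(s,"t",round(o["t"],2),"push",(-f[:2]@n).round(2),"lat",(f[:2]@ey).round(2),"z",f[2].round(2),"act s",(e@n+.015).round(4),"lat",(e@ey).round(4),"z",o["ee_pos"][2].round(4),o["wrist_torque"].round(2))
    if -f[:2]@n>9: break
E
```

```text
base [-0.03709204 -0.13263216 -0.60413907]
-0.01 t 15.62 push -0.16 lat -0.0 z -0.16 act s -0.0104 lat 0.0 z 0.2932 [ 0.01 -0.02 -0.03]
-0.004 t 16.06 push -0.18 lat 0.37 z -0.28 act s -0.0041 lat 0.0 z 0.2933 [0.03 0.03 0.02]
-0.002 t 16.48 push -0.16 lat -0.38 z -0.27 act s -0.002 lat 0.0 z 0.2933 [ 0.   -0.05 -0.03]
0 t 16.89 push -0.33 lat -0.01 z -0.37 act s -0.0 lat -0.0 z 0.2933 [-0.02  0.02 -0.03]
0.002 t 17.31 push 1.14 lat 0.43 z 0.08 act s 0.0017 lat 0.0 z 0.2932 [-0.14  0.19 -0.06]
0.004 t 17.73 push 3.42 lat 0.46 z 0.75 act s 0.0035 lat 0.0 z 0.2931 [-0.29  0.44 -0.1 ]
```

```bash
python3 - <<'E'
from p import *
base=np.load("base.npy")
for s in(.0065,.0082,.009,.0098):
    go(s,.015);f=force(base,8);o=get_obs();e=o["ee_pos"][:2]-C;p=-f[:2]@n
    print(s,"t",round(o["t"],2),"push",p.round(2),"lat",(f[:2]@ey).round(2),"z",f[2].round(2),"act s",(e@n+.015).round(4),"z",o["ee_pos"][2].round(4),o["wrist_torque"].round(2))
    if p>9.3: break
m=camera_model("wrist");np.savez("w5.npz",K=m["K"],pose=m["pose"])
im=capture("wrist");cv2.imwrite("pics/w5.png",im[...,::-1]);g=cv2.cvtColor(im,cv2.COLOR_RGB2GRAY)
T=np.eye(4);T[:3,:3]=R.from_quat(o["tcp_rot"]).as_matrix();T[:3,3]=o["ee_pos"];X=np.linalg.inv(m["pose"])@T
for x,y in((-.015,-.025),(-.015,.025),(-.02,-.025),(-.02,.025)):
    pp=X@[x,y,.1383,1];u=m["K"]@pp[:3];print("expect",x,y,(u[:2]/u[2]).round(1))
for r in range(398,436,2): print(r,g[r,232:260:2].tolist(),"|",g[r,380:408:2].tolist())
E
```

```text
0.0065 t 18.31 push 6.23 lat -0.07 z 2.81 act s 0.0055 z 0.2931 [-0.52  0.64  0.02]
0.0082 t 18.84 push 8.02 lat 0.13 z 3.98 act s 0.0066 z 0.293 [-0.66  0.86 -0.15]
0.009 t 19.36 push 8.2 lat 0.01 z 4.76 act s 0.0072 z 0.293 [-0.75  0.91 -0.08]
0.0098 t 19.88 push 8.95 lat -0.03 z 5.02 act s 0.0077 z 0.293 [-0.72  0.92 -0.09]
expect -0.015 -0.025 [242.9 410.1]
expect -0.015 0.025 [396.9 410.3]
expect -0.02 -0.025 [243.8 422.5]
expect -0.02 0.025 [395.9 422.6]
398 [38, 39, 36, 26, 24, 46, 52, 54, 55, 55, 53, 55, 54, 56] | [53, 51, 50, 51, 52, 50, 44, 36, 31, 42, 41, 35, 35, 35]
400 [36, 39, 39, 27, 27, 48, 53, 35, 54, 54, 52, 53, 54, 54] | [52, 52, 52, 53, 51, 50, 43, 32, 33, 40, 40, 36, 35, 35]
402 [32, 39, 41, 29, 59, 48, 52, 55, 52, 54, 55, 53, 54, 56] | [51, 52, 51, 51, 52, 47, 53, 44, 30, 76, 37, 36, 33, 32]
404 [34, 37, 39, 24, 70, 57, 43, 45, 45, 46, 45, 46, 45, 47] | [45, 45, 45, 42, 43, 40, 97, 60, 27, 73, 60, 35, 36, 35]
406 [33, 37, 39, 25, 74, 72, 92, 112, 112, 113, 118, 118, 108, 115] | [128, 129, 130, 131, 116, 129, 129, 88, 31, 72, 44, 34, 36, 35]
408 [33, 46, 78, 21, 
[... 1054 characters left out ...]
, 73, 74, 73, 74, 73, 74, 74, 73, 74, 75] | [77, 77, 76, 76, 77, 75, 76, 77, 49, 34, 34, 36, 33, 33]
426 [30, 34, 30, 46, 75, 74, 75, 74, 74, 73, 74, 75, 76, 75] | [74, 76, 77, 75, 75, 74, 75, 81, 40, 35, 34, 33, 36, 33]
428 [32, 33, 31, 24, 75, 72, 73, 73, 73, 73, 73, 74, 75, 75] | [75, 74, 76, 76, 75, 75, 75, 80, 33, 34, 36, 33, 34, 33]
430 [31, 32, 33, 28, 73, 73, 74, 73, 74, 74, 73, 74, 75, 75] | [76, 76, 76, 74, 75, 76, 76, 71, 30, 33, 35, 34, 32, 33]
432 [30, 31, 32, 31, 68, 75, 73, 72, 73, 73, 73, 73, 76, 75] | [76, 75, 75, 76, 75, 74, 77, 55, 33, 34, 34, 34, 31, 33]
434 [30, 32, 31, 29, 45, 74, 73, 72, 73, 73, 73, 75, 74, 74] | [75, 75, 75, 76, 74, 75, 78, 42, 34, 32, 33, 35, 33, 32]
```

The plate's band spans columns 243–395 (middle 319.2), while the relay's back edge has its middle at about 316.8. That puts the relay about 0.7 mm off to −y, so I'll back off slightly, correct it and press again. First I'll check the tilt under load.

```bash
python3 - <<'E'
from p import *
base=np.load("base.npy")
def rep(tag):
    f=force(base,8);o=get_obs();e=o["ee_pos"][:2]-C
    r=R.from_quat(o["tcp_rot"]);d=r*R.from_quat(q).inv();v=d.as_rotvec()
    print(tag,"t",round(o["t"],2),"push",(-f[:2]@n).round(2),"lat",(f[:2]@ey).round(2),"z",f[2].round(2),"s",(e@n+.015).round(4),"y",(e@ey).round(4),"z",o["ee_pos"][2].round(4),"tilt about n,ey,z",(v[:2]@n).round(4),(v[:2]@ey).round(4),v[2].round(4),"open",o["opening"].round(4))
    return -f[:2]@n
rep("before")
go(-.003,.04);rep("off")
import p
p.C=C=C+.0007*ey; p.Z=.2938
go(-.003,.02);rep("shift")
np.savez("state.npz",C=C)
go(.004,.03);rep("touch")
s=.0085;go(s,.02);F=rep("press")
im=capture("wrist");cv2.imwrite("pics/w6.png",im[...,::-1]);g=cv2.cvtColor(im,cv2.COLOR_RGB2GRAY)
for r in (398,400,401,402,403,404,405,406,407,408,409,410,411,416,418,419): print(r,g[r,236:250].tolist(),"|",g[r,386:402].tolist())
E
```

```text
Traceback (most recent call last):
AttributeError: 'float' object has no attribute 'round'
```

```bash
cat > rep.py <<'E'
from p import *
import p
base=np.load("base.npy")
def rep(tag):
    f=force(base,8);o=get_obs();e=o["ee_pos"][:2]-p.C
    v=(R.from_quat(o["tcp_rot"])*R.from_quat(q).inv()).as_rotvec()
    P=float(-f[:2]@n)
    print(tag,"t %.2f push %.2f lat %.2f z %.2f | s %.4f y %.4f z %.4f | tilt n %.4f ey %.4f z %.4f | open %.4f"%(o["t"],P,f[:2]@ey,f[2],e@n+.015,e@ey,o["ee_pos"][2],v[:2]@n,v[:2]@ey,v[2],o["opening"]))
    return P
E
python3 - <<'E'
from rep import *
rep("before")
go(-.003,.04);rep("off")
p.C=p.C+.0007*ey; p.Z=.2938
go(-.003,.02);rep("shift")
go(.004,.03);rep("touch")
go(.0085,.02);rep("press")
im=capture("wrist");cv2.imwrite("pics/w6.png",im[...,::-1]);g=cv2.cvtColor(im,cv2.COLOR_RGB2GRAY)
for r in (398,400,401,402,403,404,405,406,407,408,409,410,411,416,418,419): print(r,g[r,236:250].tolist(),"|",g[r,386:402].tolist())
E
```

```text
before t 20.46 push 9.10 lat 0.03 z 5.00 | s 0.0077 y 0.0001 z 0.2929 | tilt n -0.0000 ey 0.0056 z 0.0001 | open 0.0493
off t 21.19 push -0.02 lat -0.15 z -0.10 | s -0.0025 y -0.0000 z 0.2934 | tilt n -0.0000 ey -0.0007 z -0.0000 | open 0.0495
shift t 21.71 push -0.10 lat 0.23 z -0.22 | s -0.0030 y 0.0000 z 0.2938 | tilt n 0.0000 ey 0.0000 z -0.0000 | open 0.0491
touch t 22.36 push 3.50 lat -0.15 z -0.02 | s 0.0035 y 0.0000 z 0.2935 | tilt n 0.0000 ey 0.0014 z -0.0000 | open 0.0491
press t 23.00 push 7.82 lat 0.05 z 3.00 | s 0.0069 y 0.0000 z 0.2935 | tilt n 0.0000 ey 0.0045 z 0.0001 | open 0.0494
398 [35, 28, 28, 30, 27, 39, 47, 50, 55, 54, 54, 56, 54, 55] | [52, 52, 51, 53, 49, 49, 45, 37, 30, 30, 32, 35, 42, 42, 42, 40]
400 [39, 28, 30, 27, 26, 43, 47, 48, 52, 53, 54, 54, 55, 53] | [52, 52, 52, 52, 51, 46, 43, 36, 34, 33, 31, 36, 39, 39, 42, 38]
401 [38, 29, 27, 25, 38, 42, 45, 48, 53, 54, 51, 53, 53, 55] | [51, 51, 52, 52, 50, 46, 44, 43, 38, 31, 28, 36, 40, 40, 70, 56]
402 [42, 31, 25, 24, 60, 64, 48, 46, 53, 54, 54, 55, 55, 54] | [51, 52, 50, 51, 47, 43, 48, 55, 38, 30, 31, 37,
[... 973 characters left out ...]
, 53, 35, 35]
410 [76, 51, 57, 73, 69, 64, 204, 244, 246, 245, 244, 244, 244, 244] | [236, 235, 236, 235, 236, 231, 231, 130, 66, 57, 46, 68, 74, 53, 36, 34]
411 [75, 52, 54, 71, 70, 56, 203, 241, 244, 243, 243, 242, 243, 243] | [235, 235, 236, 236, 240, 231, 225, 124, 62, 67, 51, 66, 64, 44, 34, 34]
416 [57, 73, 74, 73, 70, 58, 117, 225, 246, 243, 241, 241, 241, 241] | [250, 250, 250, 251, 254, 246, 147, 73, 72, 76, 77, 71, 44, 35, 36, 35]
418 [47, 71, 76, 74, 73, 71, 62, 52, 79, 85, 84, 86, 85, 84] | [55, 55, 55, 56, 57, 64, 69, 73, 75, 75, 80, 55, 36, 34, 35, 36]
419 [27, 69, 77, 74, 74, 72, 71, 68, 65, 65, 64, 63, 64, 64] | [74, 74, 73, 73, 73, 73, 77, 74, 76, 77, 80, 47, 31, 34, 35, 34]
```

The relay is now centred on the plate: plate 241.7–392.9, relay 241.7–391.5, edges parallel to within 0.3°. I'll bring the push up to about 10 N, check that it holds, and hand in.

```bash
python3 - <<'E'
from rep import *
p.C=p.C+.0007*ey; p.Z=.2938
s=.0100;go(s,.01);F=rep("a")
if F<9.3: s+=.0009;go(s,.01);F=rep("b")
wait(.5);F=rep("hold")
if 8.5<F<11.5: print(hand_in())
E
```

```text
a t 23.62 push 9.33 lat 0.14 z 4.83 | s 0.0079 y 0.0000 z 0.2935 | tilt n 0.0000 ey 0.0057 z 0.0001 | open 0.0491
hold t 24.38 push 9.60 lat 0.05 z 4.98 | s 0.0079 y 0.0000 z 0.2935 | tilt n 0.0000 ey 0.0057 z 0.0001 | open 0.0490
the job is handed in; nothing more can be done
None
```

I handed the job in at about 24 s with the relay pressed square and centred on the jig's mounting plate at a steady 9.6 N, flush to within about 0.5 mm by my last picture; it is still held in the gripper, and the arm never went near the vials.

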